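Lock the bayonet lid on the counter spice mill

ROBOT

A 6-joint arm with a two-finger parallel gripper is mounted at the origin on the work surface. World frame = base frame: x ahead of the robot, y to its left, z up, the work surface at z = 0. Lengths are in m, angles in rad, forces in N, time in s.
With the tool pointing down it reaches from about 0.25 to 0.725 m from the base axis. Payload 4 kg.
Tool frame: the origin (TCP) lies midway between the tips of the shut fingers; the grasp point (between the pads) lies 19 mm behind it (bot.grip_point_offset is the distance from the TCP to the grasp point, in m); z points along the fingers, y is the line along which they close (so a half turn about z gives the same grasp; the last joint's range is limited). The gripper opens to 85 mm and grips with 20 to 120 N. Pads are 22 mm wide; open, the fingers measure 114 mm over their backs; the gripper's body (76 mm by 85 mm) begins 54 mm behind the grasp point. The pads swing forward as they close: fully open they stand 13 mm farther back than shut.
Start: joints at [1.24, 0.241, 0.005, 1.335, 0, 1.571], TCP at [0.162, 0.473, 0.231] pointing down, gripper open.
Joint ranges: [-2.72, 2.72], [-1.05, 1.87], [-1.09, 1.28], [-1.99, 2.15], [-1.42, 1.44], [-3.14, 3.14]. Speed limits (rad/s): [2.79, 2.79, 3.14, 3.14, 3.14, 3.14].

INTERFACE

Orientations are given as a unit quaternion [x, y, z, w].
In Python, from workcell import bot gives the robot as it stands.
- The arm moves only by the tool step_arm, never from a script. Its argument "targets" is text: rows parted by semicolons, each of 7 numbers parted by spaces: the opening, from -1 (shut) to 1 (fully open), so that 0 is half open, then the shift along the world's x, y, z normalised to -1 to 1, where 1 is 0.5 m, then the turn, a rotation vector about the world's x, y, z normalised to -1 to 1, where 1 is pi/4 rad. In form: gripper x y z wx wy wz; .... A call has 1 to 10 rows; each row is the pose to reach, as a shift and turn from the pose commanded when the call began; what a row does not reach only later rows make up. A row lasts 1/12 s, in which the tool goes at most 41.7 mm and 7.16 degrees, less where a joint would pass 70% of its speed; a pose out of reach is approached as far as the arm can. A call with a number of a shift or a turn outside -1 to 1 is refused whole. A call with a gripper value outside its range is refused whole. The fingers move at their own pace and stop on an object; the grip force is fixed at half the most. Time passes only in rows, so rows that repeat a pose let the fingers close. It gives the time, the measured TCP pose, the force, the opening and the grip force at its end, in the units of the state.
- bot.get_obs(): the state, without advancing time (a new reading comes with each control period).
- bot.camera(name): name is "scene" or "top"; returns the picture (480x640x3 uint8, red, green, blue); there is no depth.
- bot.camera_info(name): a dict with "vertical_fov" (degrees; the focal length in pixels is half the picture's height over the tangent of half this angle, whatever the lens; pixels are square), "cx", "cy" (the principal point, pixels), "pose" (4x4, takes a point from camera to world coordinates). Camera axes: x right, y up, looking along -z (the intrinsics and any distortion apply to the point x, -y, -z); pixel columns grow to the right and rows downward; lengths in m; the calibration is good to about 2 mm. A picture is of the moment at which its call begins. camera_info takes no time and is no camera call.
- bot.job_done(): hands the job in; it is judged then, once.
The state is a dict: "clock": time; "joint_pos": joint angles; "joint_vel": joint speeds; "tau": joint torques, N m; "eef_pos": TCP position; "tool_rot": TCP orientation; "ft_force": force on the tool from outside, world axes, zero at the start; "ft_torque": the same for the moment, N m; "grip_width": finger opening in m; "grasp_force": force on a finger pad.
Only numpy, scipy, OpenCV 4.12 (cv2) and the standard library are available. Lean on these libraries where they do the work, as an engineer would, in place of code of your own. Each camera call takes 0.05 s, during which the arm holds its last target. There are 200 camera calls.

TASK

Put the grey lid that stands on the shop counter onto the black spice mill and lock it: find the slots with its three lugs, push it down against the spring, twist it clockwise and let it spring up into its notches, then let go. Work gently - never push or twist on the mill with more than about 4 kg of force - and leave the can, the tub and the jar standing where they are.

Things in the scene. Friction and masses are not known exactly. Their poses are not given: they have to be found in the camera images.
- lid: Loose lid, upright on the counter, 0.17-0.3 kg. Origin: centre of underside, z up. Grey body 50 mm diameter, z 0-26 mm (58 mm flange at z 22-26). Three orange lugs at z 0-6 mm, 11 mm wide, reaching 36 mm from the axis, along lid +x and at 120 and 240 degrees from it (all three ways round are equal); a red mark on the flange over each. For its grip see lid_grip.
- lid_grip (a point): Centre of the black upright grip bar on top of the lid, on the lid's axis, 43 mm above its underside. The bar runs along the lid's x: 50 mm long (x), 16 mm thick (y), from 26 to 60 mm above the underside. Axes as the lid's.
- mill: Black round spice mill with steel bands, 156 mm wide at the foot, fixed: it never moves. Origin: centre of its underside, on its axis; z up. On top an aluminium grind ring, 96 mm wide, rim 150 mm up, carries the bayonet. The ring was left at a setting within 0.32 rad either way of its middle; this is NOT in any measured pose: see it or feel for it. It stays put under the lid's twisting.
- mill_mouth (a point): Centre of the mill's opening, on the axis, at rim height (150 mm); axes as the mill's. Opening 54 mm wide with three 16 mm wide slots out to 39 mm from the axis, 120 degrees apart, a red mark on the rim at each. With the ring at its middle setting one slot points along mill +x. Lugs missing the slots rest on the flat rim; from the slots anticlockwise turning is blocked.
- plate_top (a point): Centre of the top of the dark 40 mm spring plate in the mill's mouth, which the lid's underside meets; 5 mm below the rim when free. Pushes up with 5.5 N at first and 0.5 N more per mm; hard stop after 13 mm. It must go down 9 to 13 mm (lid's origin 136 to 132 mm above the mill's underside) before the lugs can turn under the lip.
- mill_lock (a point): Fixed point on the mill's axis, 140 mm above its underside: the lid's origin lies here when locked. The lock notches (white rim marks) lie 0.80 rad clockwise (from above) of the slots; a stop is 0.1 rad further (lean on it with 0.8 Nm at most). There the spring lifts the lugs 4 mm into 17 mm wide recesses that hold it. In the slots only, the lid's origin is 5 mm higher; under the lip but short of the notch, 4 mm lower.
- coconut_can: Bystander: upright food can with a red-brown label, 74 mm in diameter, 105 mm tall. Origin: centre of its underside.
- paste_tub: Bystander: upright red tub with a white lid, 92 mm in diameter, 86 mm tall. Origin: centre of its underside.
- spice_jar: Bystander: upright jar with a yellow label and white cap, 56 mm in diameter, 85 mm tall. Origin: centre of its underside.
There are look-alikes about, which are no part of the job. There is more than one size of the lid; the job needs the larger. There is more than one size of the mill; the job needs the smaller.

How it is judged:
On the way, in this order (a step that is already met when the one before it is completed fails the run):
1. the lid's lugs are down in the slots of the mill (lid's origin below 147.5 mm over the mill's underside, within 4 mm of its axis) (z of lid in the frame of mill below 0.1475 m and horizontal distance between lid and mill_mouth below 0.004 m), for 0.05 s.
2. the lid is pressed down against the spring so that the lugs are under the lip (below 137 mm) (z of lid in the frame of mill below 0.137 m and horizontal distance between lid and mill_mouth below 0.004 m), for 0.05 s.
At the end, for the whole second after the job is handed in: Lid locked in the mill: let go, at rest, upright within 0.06 rad, within 4 mm of the mill's axis, its origin 137.8 to 142.5 mm above the mill's underside (in the slots only: 145; short of the notches: 136). Can, tub and jar upright (0.1 rad), within 20 mm of their starts (z of lid in the frame of mill between 0.1378 and 0.1425 m and horizontal distance between lid and mill_mouth below 0.004 m and angle between lid's own z axis and vertical below 0.06 rad and linear speed of lid below 0.01 m/s and angular speed of lid below 0.1 rad/s and angle between each of coconut_can, paste_tub, spice_jar's own z axis and vertical below 0.1 rad and distance of each of coconut_can, paste_tub, spice_jar from where it was at the start of the episode below 0.02 m); the robot touches nothing.
It fails at once if more than 50 N of contact force on the mill (contact force between mill and anything else above 50 N).
It fails at once if the can, the tub or the jar moved by more than 20 mm or tipped (distance of any of coconut_can, paste_tub, spice_jar from where it was at the start of the episode above 0.02 m or angle between any of coconut_can, paste_tub, spice_jar's own z axis and vertical above 0.1 rad).
It also fails if it takes over 59 s, if anything falls off the work surface, if the arm or the gripper's body presses on something with over 40 N, if the wrist force passes 120 N, or if a joint passes its speed limit or range.

## Working session

There is one attempt and no reset: what is moved stays moved. The work goes in short steps, Python scripts to look and compute and a tool call to move; the robot and the scene stay as the last step left them, time stands still between calls to the robot, and variables do not carry over. Pictures are saved under pics/ and viewed, at most 10 in all, crops included, and the job is handed in when it is done.

Besides the shell and the picture viewer there is one more tool, called in YAML: its name, and indented under it one key for each argument. step_arm: Moves the arm, as the interface text tells. Scaled input: -1 to 1 covers 0.5 m each way for a shift and pi/4 rad each way for a turn. Its arguments: {"type":"object","properties":{"targets":{"type":"string"}},"required":["targets"]}

```bash
mkdir -p pics; ls
python3 - <<'E'
from workcell import bot
import cv2
for n in("scene","top"):
    im=bot.camera(n); cv2.imwrite(f"pics/{n}0.png",im[:,:,::-1]); i=bot.camera_info(n); print(n,i)
o=bot.get_obs(); print(o)
E
```

```text
pics
scene {'vertical_fov': 49.6149877004435, 'cx': 317.2724633636987, 'cy': 244.38987281841108, 'pose': array([[ 0.07685461, -0.83333214,  0.5474038 ,  1.03186231],
       [ 0.99701954,  0.06052311, -0.04784348,  0.00361474],
       [ 0.00673893,  0.54944927,  0.8354999 ,  0.87506632],
       [ 0.        ,  0.        ,  0.        ,  1.        ]])}
top {'vertical_fov': 47.633225424074695, 'cx': 318.9135845421032, 'cy': 252.97272837497403, 'pose': array([[-0.00994275,  0.99765616, -0.06770023,  0.46931946],
       [-0.9995145 , -0.00791635,  0.03013471,  0.04842047],
       [ 0.02952814,  0.06796699,  0.99725051,  1.06599523],
       [ 0.        ,  0.        ,  0.        ,  1.        ]])}
{'clock': 0.1, 'joint_pos': array([ 1.23999708e+00,  2.41324328e-01,  3.83712284e-03,  1.33520816e+00,
       -1.92281784e-05,  1.57080646e+00]), 'joint_vel': array([-1.48996786e-03, -3.24255818e-03,  2.82583635e-03,  6.04632376e-04,
       -2.97517466e-04,  4.67114608e-05]), 'tau': array([-7.54516441e-04, -3.73138368e+01,  2.53009397e+01,  1.08430570e-02,
       -6.61251943e-05,  1.35065864e-05]), 'eef_pos': array([0.16221679, 0.47234147, 0.23050031]), 'tool_rot': array([ 1.64651427e-01,  9.86351360e-01, -9.38141886e-04, -1.46846965e-04]), 'ft_force': array([-0.24512121, -0.2148987 , -0.43678922]), 'ft_torque': array([-0.04831771,  0.03465898,  0.04210251]), 'grasp_force': 0.0, 'grip_width': 0.08538811301065051}
```

View pics/scene0.png

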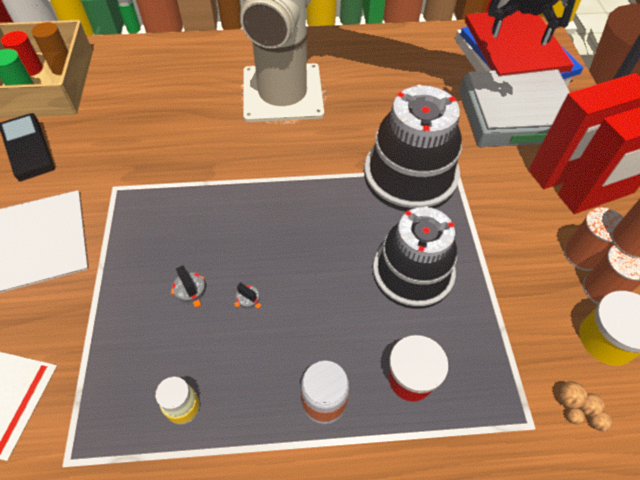

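View pics/top0.png

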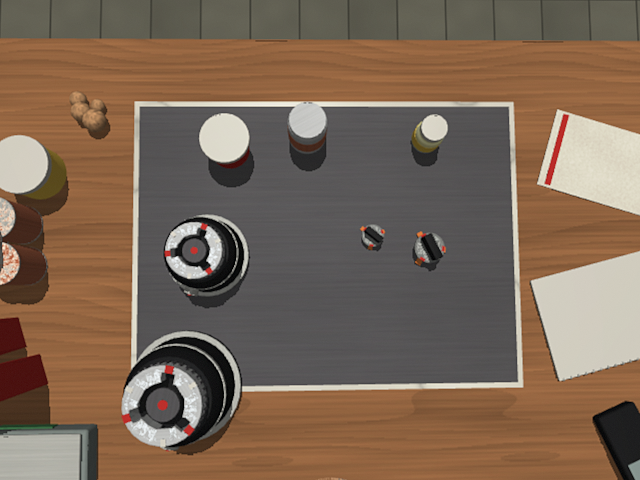

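```bash
cat > h.py <<'E'
import numpy as np, cv2
from workcell import bot
I={n:bot.camera_info(n) for n in("scene","top")}
def ray(n,u,v):
    i=I[n]; f=240/np.tan(np.radians(i["vertical_fov"]/2)); P=i["pose"]
    return P[:3,3],P[:3,:3]@np.array([(u-i["cx"])/f,-(v-i["cy"])/f,-1])
def onz(n,u,v,z):
    c,d=ray(n,u,v); return c+d*(z-c[2])/d[2]
def proj(n,p):
    i=I[n]; f=240/np.tan(np.radians(i["vertical_fov"]/2)); P=i["pose"]
    q=P[:3,:3].T@(np.array(p)-P[:3,3]); return i["cx"]+f*q[0]/-q[2], i["cy"]-f*q[1]/-q[2]
def tri(u,v,u2,v2):
    (c,d),(e,g)=ray("top",u,v),ray("scene",u2,v2)
    s=np.linalg.lstsq(np.c_[d,-g],e-c,rcond=None)[0]; a,b=c+d*s[0],e+g*s[1]
    return (a+b)/2,np.linalg.norm(a-b)
def blobs(im,box,lo,hi,amin=6):
    x0,y0,x1,y1=box; hsv=cv2.cvtColor(im[y0:y1,x0:x1],cv2.COLOR_RGB2HSV)
    h=hsv[...,0].astype(int); h[h>90]-=180
    m=((h>=lo)&(h<=hi)&(hsv[...,1]>130)&(hsv[...,2]>90)).astype(np.uint8)
    n,l,s,c=cv2.connectedComponentsWithStats(m)
    return [(c[k]+[x0,y0],s[k,4]) for k in range(1,n) if s[k,4]>=amin]
E
python3 - <<'E'
from h import *
T=cv2.imread("pics/top0.png")[:,:,::-1].copy();S=cv2.imread("pics/scene0.png")[:,:,::-1].copy()
B={"mill":{"top":(155,205,255,300),"scene":(370,200,465,300)},"lid":{"top":(405,220,455,275),"scene":(160,255,215,315)}}
for o in B:
  for n,im in(("top",T),("scene",S)):
    for nm,lo,hi in(("red",-12,5),("orange",6,20)):
      z={"mill":.15,"lid":.026 if nm=="red" else .006}[o]
      if o=="mill" and nm=="orange": continue
      for c,a in blobs(im,B[o][n],lo,hi,3):
        print(o,n,nm,c.round(1),a,onz(n,*c,z).round(4)[:2], "plate",onz(n,*c,.145).round(4)[:2])
def crop(im,b,k):
    return cv2.resize(im[b[1]:b[3],b[0]:b[2]],(400,300),interpolation=cv2.INTER_CUBIC)
out=np.vstack([np.hstack([crop(T,(154,212,234,272+12-12),1),crop(S,(388,200,468,260),1)]),np.hstack([crop(T,(400,220,464,268+0),1),crop(S,(157,262,221,310),1)])])
cv2.imwrite("pics/m.png",out[:,:,::-1])
E
```

```text
mill top red [203.7 225.9] 32 [0.5787 0.2145] plate [0.5793 0.2154]
mill top red [193.7 250. ] 42 [0.5382 0.231 ] plate [0.5385 0.232 ]
mill top red [166.9 253.1] 32 [0.5333 0.2755] plate [0.5337 0.2767]
mill top red [208.6 270.3] 33 [0.5038 0.2059] plate [0.504  0.2067]
mill top red [189. 295.] 3 [0.4629 0.2383] plate [0.4629 0.2394]
mill scene red [407.6 212.4] 25 [0.5017 0.2075] plate [0.4981 0.2089]
mill scene red [450.7 224.2] 25 [0.5321 0.277 ] plate [0.5286 0.2789]
mill scene red [425.9 229.8] 33 [0.5406 0.2322] plate [0.5373 0.2338]
mill scene red [421. 248.] 28 [0.5765 0.217 ] plate [0.5734 0.2185]
lid top red [423.3 234.8] 11 [ 0.5735 -0.1852] plate [ 0.5616 -0.1585]
lid top red [442.7 248. ] 10 [ 0.5477 -0.2224] plate [ 0.5387 -0.1914]
lid top red [422.1 258.9] 14 [ 0.5268 -0.1818] plate [ 0.5203 -0.1555]
lid top orange [419.4 233.6] 25 [ 0.578  -0.1821] plate [ 0.5638 -0.1519]
lid top orange [444.5 249.3] 11 [ 0.5466 -0.231 ] plate [ 0.5365 -0.1944]
lid top orange [418.2 261.5] 31 [ 0.523  -0.1784] plate [ 0.5159 -0.1487]
lid scene red [196.7 274.5] 13 [ 0.5268 -0.1793] plate [ 0.5976 -0.1537]
lid scene red [173.5 285.3] 11 [ 0.5468 -0.2209] plate [ 0.6148 -0.1895]
lid scene red [193.4 296.1] 19 [ 0.5722 -0.1831] plate [ 0.6366 -0.1569]
lid scene orange [202.8 277.6] 5 [ 0.5226 -0.1716] plate [ 0.6041 -0.1436]
lid scene orange [172.  291.5] 15 [ 0.5487 -0.2281] plate [ 0.626  -0.1911]
lid scene orange [196.7 303.3] 44 [ 0.577  -0.1806] plate [ 0.6497 -0.1511]
```

View pics/m.png

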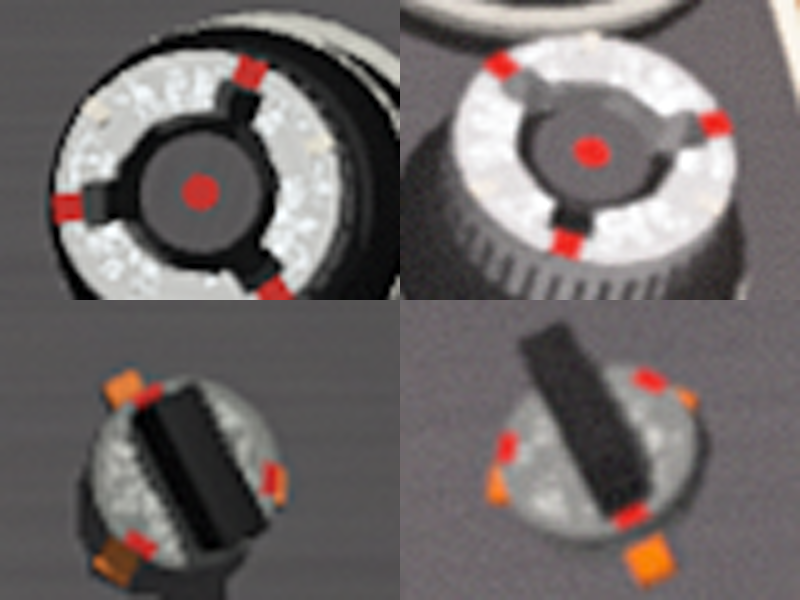

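step_arm:
  targets: "1 0 0 0.08 0 0 0; 1 0 0 0.16 0 0 0; 1 0.6 -0.45 0.16 0 0 0.99; 1 0.6 -0.45 0.16 0 0 0.99; 1 0.6 -0.45 0.16 0 0 0.99; 1 0.6 -0.45 0.16 0 0 0.99; 1 0.6 -0.45 0.16 0 0 0.99; 1 0.6 -0.45 0.16 0 0 0.99; 1 0.6 -0.45 0.16 0 0 0.99; 1 0.6 -0.45 0.16 0 0 0.99"

```text
clock: 0.93
eef_pos: [0.4002, 0.2946, 0.311]
tool_rot: [-0.224, 0.975, 0.0, -0.0]
ft_force: [0.5, 1.8, 0.1]
grip_width: 0.0856
grasp_force: 0.0
```

step_arm:
  targets: "1 0.17 -0.87 0 0 0 0; 1 0.17 -0.87 0 0 0 0; 1 0.17 -0.87 0 0 0 0; 1 0.17 -0.87 0 0 0 0; 1 0.17 -0.87 0 0 0 0; 1 0.17 -0.87 0 0 0 0; 1 0.17 -0.87 0 0 0 0; 1 0.17 -0.87 0 0 0 0; 1 0.17 -0.87 0 0 0 0; 1 0.17 -0.87 0 0 0 0"

```text
clock: 1.77
eef_pos: [0.4791, -0.1153, 0.311]
tool_rot: [-0.221, 0.975, 0.0, -0.0]
ft_force: [1.6, 0.5, -0.5]
grip_width: 0.085
grasp_force: 0.0
```

```bash
python3 -c "
from workcell import bot
print(bot.get_obs())"
```

```text
{'clock': 1.7667, 'joint_pos': array([-2.36238431e-01,  2.07465286e-01,  1.67902552e-01,  1.53178102e+00,
        1.58491234e-04, -6.82748084e-01]), 'joint_vel': array([-0.94682813,  0.40298104,  0.49648632,  0.08606241,  0.00588594,
       -0.93948943]), 'tau': array([  2.20420204, -38.96384954,  24.14422452,   0.25314929,
        -0.15484253,   0.75432329]), 'eef_pos': array([ 0.47912237, -0.11529134,  0.31103474]), 'tool_rot': array([-2.21404808e-01,  9.75181947e-01,  1.92415319e-04, -2.10176197e-04]), 'ft_force': array([ 1.55610391,  0.5104112 , -0.52011957]), 'ft_torque': array([ 0.0387145 , -0.03041706, -0.03415369]), 'grasp_force': 0.0, 'grip_width': 0.08504615364079499}
```

step_arm:
  targets: "1 0 0 0 0 0 0; 1 0 0 0 0 0 0; 1 0 0 0 0 0 0; 1 0 0 0 0 0 0"

```text
clock: 2.1
eef_pos: [0.4792, -0.1122, 0.3111]
tool_rot: [-0.222, 0.975, 0.0, -0.0]
ft_force: [0.4, 0.2, -0.7]
grip_width: 0.0852
grasp_force: 0.0
```

step_arm:
  targets: "1 0.14 -0.167 0 0 0 0; 1 0.14 -0.167 0 0 0 0; 1 0.14 -0.167 0 0 0 0; 1 0.14 -0.167 -0.36 0 0 0; 1 0.14 -0.167 -0.36 0 0 0; 1 0.14 -0.167 -0.36 0 0 0; 1 0.14 -0.167 -0.36 0 0 0; 1 0.14 -0.167 -0.36 0 0 0; 1 0.14 -0.167 -0.36 0 0 0; 1 0.14 -0.167 -0.36 0 0 0"

```text
clock: 2.93
eef_pos: [0.5494, -0.1949, 0.1311]
tool_rot: [-0.223, 0.975, 0.0, -0.001]
ft_force: [-0.6, -0.3, 0.5]
grip_width: 0.0854
grasp_force: 0.0
```

Run:
```python
from h import *
print(bot.get_obs()["eef_pos"])
T,S=bot.camera("top"),bot.camera("scene")
c=lambda im,n:cv2.resize(im[(b:=[int(t) for t in proj(n,(.549,-.1955,.06))])[1]-50:b[1]+50,b[0]-50:b[0]+50],(400,400),interpolation=cv2.INTER_CUBIC)
cv2.imwrite("pics/g.png",np.hstack([c(T,"top"),c(S,"scene")])[:,:,::-1])
```

```text
[ 0.54935155 -0.19492155  0.13105597]
```

View pics/g.png

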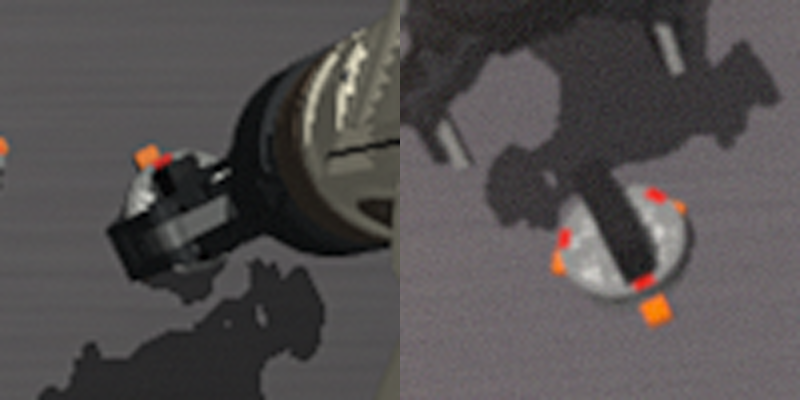

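The gripper straddles the bar (bar in the scene crop centred near (610,225), pads on both sides of it). I'll descend and close.

step_arm:
  targets: "1 0 0 -0.07 0 0 0; 1 0 0 -0.14 0 0 0; 1 0 0 -0.19 0 0 0; 1 0 0 -0.2 0 0 0; 1 0 0 -0.2 0 0 0; -1 0 0 -0.2 0 0 0; -1 0 0 -0.2 0 0 0; -1 0 0 -0.2 0 0 0; -1 0 0 -0.2 0 0 0; -1 0 0 -0.2 0 0 0"

```text
clock: 3.87
eef_pos: [0.5502, -0.197, 0.0326]
tool_rot: [-0.222, 0.975, -0.001, 0.001]
ft_force: [-0.2, -0.5, 0.2]
grip_width: 0.0257
grasp_force: 0.0
```

step_arm:
  targets: "-1 0 0 0 0 0 0; -1 0 0 0 0 0 0; -1 0 0 0 0 0 0; -1 0 0 0 0 0 0; -1 0 0 0 0 0 0; -1 0 0 0 0 0 0"

```text
clock: 4.37
eef_pos: [0.5502, -0.1969, 0.0323]
tool_rot: [-0.222, 0.975, -0.0, 0.001]
ft_force: [-0.2, 0.2, 5.7]
grip_width: 0.0153
grasp_force: 59.9
```

step_arm:
  targets: "-1 0 0 0.04 0 0 0; -1 0 0 0.12 0 0 0; -1 0 0 0.2 0 0 0; -1 0 0 0.28 0 0 0; -1 0 0 0.36 0 0 -0.15; -1 0 0.08 0.44 0 0 -0.3; -1 -0.02 0.16 0.44 0 0 -0.45; -1 -0.02 0.24 0.44 0 0 -0.6; -1 -0.02 0.32 0.44 0 0 -0.7; -1 -0.02 0.38 0.44 0 0 -0.8"

```text
clock: 5.2
eef_pos: [0.5386, -0.005, 0.2511]
tool_rot: [0.093, 0.996, 0.0, -0.0]
ft_force: [0.8, 0.5, -1.4]
grip_width: 0.0153
grasp_force: 59.2
```

step_arm:
  targets: "-1 0 0.06 0 0 0 -0.1; -1 0 0.12 0 0 0 -0.2; -1 0 0.18 0 0 0 -0.29; -1 0 0.24 0 0 0 -0.29; -1 0 0.3 0 0 0 -0.29; -1 0 0.36 0 0 0 -0.29; -1 0 0.36 0 0 0 -0.29; -1 0 0.36 0 0 0 -0.29; -1 0 0.36 0 0 0 -0.29"

```text
clock: 5.95
eef_pos: [0.5389, 0.173, 0.2503]
tool_rot: [0.203, 0.979, -0.001, -0.001]
ft_force: [-0.0, 0.2, -2.5]
grip_width: 0.0151
grasp_force: 59.4
```

Run:
```python
from h import *
o=bot.get_obs();print(o["eef_pos"],o["tool_rot"],o["ft_force"],o["joint_pos"],o["grip_width"],o["grasp_force"])
a,b=o["tool_rot"][:2];print("yaw",np.degrees(np.arctan2(2*b*b-1,2*a*b)))
T,S=bot.camera("top"),bot.camera("scene")
cv2.imwrite("pics/T2.png",T[:,:,::-1]);cv2.imwrite("pics/S2.png",S[:,:,::-1])
p=o["eef_pos"]; 
c=lambda im,n:cv2.resize(im[(b:=[int(t) for t in proj(n,p)])[1]-60:b[1]+60,b[0]-60:b[0]+60],(400,400),interpolation=cv2.INTER_CUBIC)
cv2.imwrite("pics/g2.png",np.hstack([c(T,"top"),c(S,"scene")])[:,:,::-1])
print([ [int(t) for t in proj(n,p)] for n in("top","scene")])
```

```text
[0.53888535 0.17298019 0.25034079] [ 2.03019075e-01  9.79174063e-01 -8.14737300e-04 -8.63095785e-04] [-0.0164701   0.22601922 -2.51498544] [ 3.10910527e-01  3.69320903e-01  2.32399923e-01  1.43618041e+00
 -5.67101203e-04  7.19791925e-01] 0.01512540031152367 59.3936026096344
yaw 66.5728269311903
[[219, 244], [399, 193]]
```

View pics/g2.png

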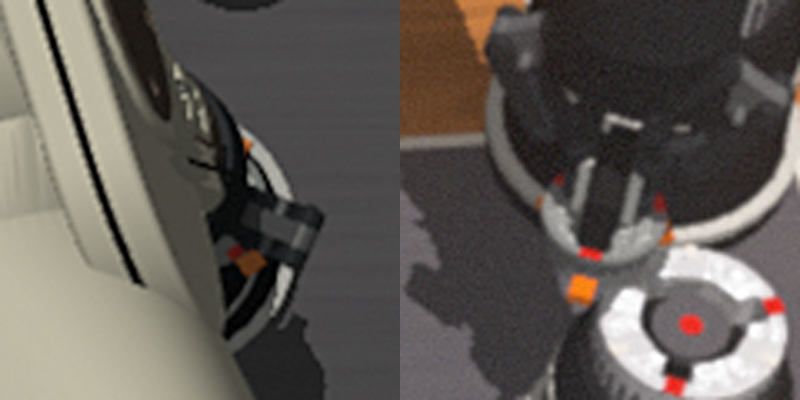

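The lid is held upright in the scene crop, its front lug at about (580,290) of the crop and pointing the same way as the mill's front slot (676,385). I'll measure its offset from the TCP.

Run:
```python
from h import *
S=cv2.imread("pics/S2.png")[:,:,::-1].copy(); T=cv2.imread("pics/T2.png")[:,:,::-1].copy()
p=np.array([.53888,.17298,.25034]); zo=p[2]-.0323
for n,im,b in(("scene",S,(375,170,425,232)),("top",T,(205,215,260,270))):
  for nm,lo,hi,z in(("red",-12,5,zo+.026),("orange",6,20,zo+.006)):
    for c,a in blobs(im,b,lo,hi,3):
        q=onz(n,*c,z)-p; print(n,nm,c.round(1),a,(q[:2]*1e3).round(1),"r",(np.hypot(*q[:2])*1e3).round(1),"ang",np.degrees(np.arctan2(q[1],q[0])).round(1))
```

```text
scene red [386.5 186.5] 4 [-21.1 -16.4] r 26.7 ang -142.3
scene red [416.4 193.6] 11 [-3.6 27.9] r 28.2 ang 97.3
scene red [396.  208.4] 21 [22.8 -8.3] r 24.2 ang -20.0
scene red [423.5 229.5] 8 [64.6 26.1] r 69.7 ang 22.0
scene orange [418.7 203.5] 11 [ 0.8 34.3] r 34.3 ang 88.6
scene orange [393.  219.4] 68 [ 28.7 -11.4] r 30.9 ang -21.6
top orange [232.5 227. ] 6 [ 29.  -16.4] r 33.3 ang -29.4
top orange [234.  262.5] 17 [-26.1 -18.7] r 32.1 ang -144.3
```

step_arm:
  targets: "-1 0 0.06 0 0 0 0; -1 -0.003 0.12 0 0 0 0; -1 -0.003 0.12 0 0 0 0; -1 -0.003 0.12 -0.06 0 0 0; -1 -0.003 0.12 -0.11 0 0 0; -1 -0.003 0.12 -0.12 0 0 0; -1 -0.003 0.12 -0.12 0 0 0; -1 -0.003 0.12 -0.12 0 0 0; -1 -0.003 0.12 -0.12 0 0 0"

```text
clock: 6.8
eef_pos: [0.5392, 0.2331, 0.1933]
tool_rot: [0.204, 0.979, 0.001, 0.001]
ft_force: [0.2, -0.0, -2.7]
grip_width: 0.015
grasp_force: 59.6
```

Run:
```python
from h import *
o=bot.get_obs();print(o["eef_pos"],o["tool_rot"],o["ft_force"],o["ft_torque"])
S=bot.camera("scene")
cv2.imwrite("pics/S3.png",S[:,:,::-1])
b=[int(t) for t in proj("scene",o["eef_pos"])]
cv2.imwrite("pics/g3.png",cv2.resize(S[b[1]-30:b[1]+45,b[0]-50:b[0]+50],(800,600),interpolation=cv2.INTER_CUBIC)[:,:,::-1]);print(b)
```

```text
[0.53919789 0.23309495 0.19327298] [2.03717305e-01 9.79028441e-01 8.93850703e-04 1.33112022e-03] [ 0.19480774 -0.01101884 -2.70339338] [ 0.03615081 -0.02514382  0.02422471]
[431, 213]
```

View pics/g3.png

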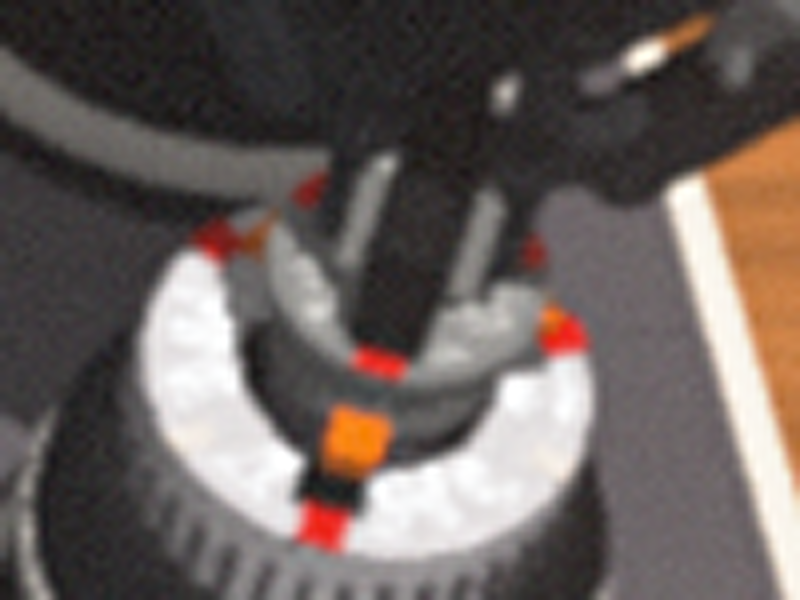

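Front lug (358,440) lines up with its slot and mark (325,525), side lugs with theirs. I'll correct x by about −1.5 mm and feel downward.

step_arm:
  targets: "-1 -0.003 0 -0.006 0 0 0; -1 -0.003 0 -0.012 0 0 0; -1 -0.003 0 -0.018 0 0 0; -1 -0.003 0 -0.022 0 0 0; -1 -0.003 0 -0.022 0 0 0; -1 -0.003 0 -0.022 0 0 0"

```text
clock: 7.35
eef_pos: [0.5371, 0.2331, 0.1805]
tool_rot: [0.203, 0.979, -0.0, 0.001]
ft_force: [1.9, -1.7, -1.1]
grip_width: 0.0148
grasp_force: 59.8
```

step_arm:
  targets: "-1 0.001 -0.001 -0.004 0 0 0; -1 0.001 -0.001 -0.008 0 0 0; -1 0.001 -0.001 -0.01 0 0 0; -1 0.001 -0.001 -0.01 0 0 0; -1 0.001 -0.001 -0.01 0 0 0"

```text
clock: 7.77
eef_pos: [0.5372, 0.233, 0.1759]
tool_rot: [0.203, 0.979, 0.0, 0.0]
ft_force: [0.0, 0.0, 2.9]
grip_width: 0.0151
grasp_force: 60.5
```

step_arm:
  targets: "-1 0 0 -0.006 0 0 0; -1 0 0 -0.012 0 0 0; -1 0 0 -0.018 0 0 0; -1 0 0 -0.02 0 0 0; -1 0 0 -0.02 0 0 0; -1 0 0 -0.02 0 0 0; -1 0 0 -0.02 0 0 0"

```text
clock: 8.35
eef_pos: [0.5372, 0.233, 0.1665]
tool_rot: [0.203, 0.979, 0.0, 0.001]
ft_force: [-0.4, -0.8, 7.6]
grip_width: 0.0152
grasp_force: 61.2
```

step_arm:
  targets: "-1 0 0 -0.003 0 0 0; -1 0 0 -0.003 0 0 0; -1 0 0 -0.003 0 0 -0.08; -1 0 0 -0.003 0 0 -0.16; -1 0 0 -0.003 0 0 -0.24; -1 0 0 -0.003 0 0 -0.32; -1 0 0 -0.003 0 0 -0.4; -1 0 0 -0.003 0 0 -0.4"

```text
clock: 9.02
eef_pos: [0.5379, 0.2333, 0.1656]
tool_rot: [0.355, 0.935, 0.001, 0.001]
ft_force: [-0.5, -0.6, 8.0]
grip_width: 0.015
grasp_force: 61.4
```

```bash
cat > st.py <<'E'
from workcell import bot
import numpy as np
o=bot.get_obs();a,b=o["tool_rot"][:2]
print(o["eef_pos"].round(4),o["ft_force"].round(1),o["ft_torque"].round(3),"yaw",np.degrees(np.arctan2(2*b*b-1,2*a*b)).round(1),o["clock"])
E
python3 st.py
```

```text
[0.5379 0.2333 0.1656] [-0.5 -0.6  8. ] [-0.175  0.11  -0.116] yaw 48.4 9.0167
```

step_arm:
  targets: "-1 0 0 0 0 0 -0.08; -1 0 0 0 0 0 -0.16; -1 0 0 0 0 0 -0.24; -1 0 0 0 0 0 -0.32; -1 0 0 0 0 0 -0.4; -1 0 0 0 0 0 -0.48; -1 0 0 0 0 0 -0.56; -1 0 0 0 0 0 -0.61; -1 0 0 0 0 0 -0.61; -1 0 0 0 0 0 -0.61"

```text
clock: 9.85
eef_pos: [0.5377, 0.2325, 0.1656]
tool_rot: [0.566, 0.825, 0.001, 0.001]
ft_force: [-0.5, -2.0, 9.8]
grip_width: 0.0147
grasp_force: 61.5
```

```bash
python3 st.py
```

```text
[0.5377 0.2325 0.1656] [-0.5 -2.   9.8] [-0.621  0.218  0.129] yaw 21.1 9.85
```

Yaw reached; ease up about 6 mm and see where the recess catches.

step_arm:
  targets: "-1 0 0 0.002 0 0 0; -1 0 0 0.005 0 0 0; -1 0 0 0.008 0 0 0; -1 0 0 0.011 0 0 0; -1 0 0 0.011 0 0 0; -1 0 0 0.011 0 0 0"

```text
clock: 10.35
eef_pos: [0.5376, 0.2325, 0.1701]
tool_rot: [0.566, 0.825, 0.0, 0.001]
ft_force: [1.4, -2.8, 7.2]
grip_width: 0.0152
grasp_force: 61.1
```

```bash
python3 st.py
```

```text
[0.5376 0.2325 0.1701] [ 1.4 -2.8  7.2] [-0.652 -0.239  0.047] yaw 21.1 10.35
```

step_arm:
  targets: "-1 0 0 0.002 0 0 0; -1 0 0 0.004 0 0 0; -1 0 0 0.004 0 0 0; -1 0 0 0.004 0 0 0"

```text
clock: 10.68
eef_pos: [0.5376, 0.2325, 0.1716]
tool_rot: [0.566, 0.825, 0.0, 0.001]
ft_force: [3.8, -3.1, 5.3]
grip_width: 0.0152
grasp_force: 60.7
```

```bash
python3 st.py
```

```text
[0.5376 0.2325 0.1716] [ 3.8 -3.1  5.3] [-0.819 -0.776  0.114] yaw 21.1 10.6833
```

step_arm:
  targets: "-1 0 0 0.002 0 0 0; -1 0 0 0.004 0 0 0; -1 0 0 0.004 0 0 0; -1 0 0 0.004 0 0 0"

```text
clock: 11.02
eef_pos: [0.5374, 0.2324, 0.1723]
tool_rot: [0.566, 0.825, -0.0, 0.0]
ft_force: [4.8, -3.4, -0.2]
grip_width: 0.015
grasp_force: 60.1
```

```bash
python3 st.py
```

```text
[0.5374 0.2324 0.1723] [ 4.8 -3.4 -0.2] [-0.634 -1.194  0.069] yaw 21.1 11.0167
```

step_arm:
  targets: "-1 0.001 -0.001 -0.001 0 0 0; -1 0.001 -0.001 -0.001 0 0 0; -0.3 0.001 -0.001 -0.001 0 0 0; -0.2 0.001 -0.001 -0.001 0 0 0; 0 0.001 -0.001 -0.001 0 0 0; 0 0.001 -0.001 -0.001 0 0 0; 0 0.001 -0.001 -0.001 0 0 0; 0 0 0 0.03 0 0 0; 0 0 0 0.08 0 0 0; 0 0 0 0.14 0 0 0"

```text
clock: 11.85
eef_pos: [0.5354, 0.2324, 0.242]
tool_rot: [0.566, 0.825, -0.002, -0.002]
ft_force: [0.7, 0.1, -0.5]
grip_width: 0.0428
grasp_force: 0.0
```

step_arm:
  targets: "0 0 0 0.06 0 0 0; 0 0 -0.08 0.1 0 0 0; 0 0 -0.16 0.1 0 0 0; 0 0 -0.24 0.1 0 0 0; 0 0 -0.32 0.1 0 0 0; 0 0 -0.4 0.1 0 0 0; 0 0 -0.48 0.1 0 0 0; 0 0 -0.5 0.1 0 0 0; 0 0 -0.5 0.1 0 0 0"

```text
clock: 12.6
eef_pos: [0.5367, -0.0201, 0.2934]
tool_rot: [0.568, 0.823, -0.0, -0.0]
ft_force: [0.4, 0.1, 1.2]
grip_width: 0.0428
grasp_force: 0.0
```

```bash
python3 st.py
python3 - <<'E'
from h import *
T,S=bot.camera("top"),bot.camera("scene")
zr=.166
for n,im,b in(("top",T,(155,205,255,300)),("scene",S,(370,190,465,300))):
  for c,a in blobs(im,b,-12,5,4):
    q=onz(n,*c,.166); print(n,c.round(1),a,q[:2].round(4),onz(n,*c,.15)[:2].round(4))
c=lambda im,n:cv2.resize(im[(b:=[int(t) for t in proj(n,(.5377,.2329,.15))])[1]-50:b[1]+50,b[0]-50:b[0]+50],(400,400),interpolation=cv2.INTER_CUBIC)
cv2.imwrite("pics/e.png",np.hstack([c(T,"top"),c(S,"scene")])[:,:,::-1])
E
```

```text
[ 0.5367 -0.0201  0.2934] [0.4 0.1 1.2] [ 0.042 -0.011 -0.015] yaw 20.8 12.6
top [203.5 226. ] 31 [0.5767 0.2118] [0.5786 0.2147]
top [177.6 239.6] 14 [0.5544 0.2542] [0.5559 0.2578]
top [205.3 243.5] 15 [0.5476 0.2088] [0.549  0.2117]
top [167.2 253.1] 31 [0.5321 0.271 ] [0.5333 0.275 ]
top [187.2 265. ] 17 [0.5123 0.2383] [0.5131 0.2417]
top [208.5 270.4] 33 [0.5031 0.2033] [0.5037 0.206 ]
scene [407.6 212.4] 25 [0.5134 0.203 ] [0.5017 0.2075]
scene [450.8 224.3] 26 [0.5432 0.2712] [0.5322 0.2772]
scene [415.8 228. ] 21 [0.5466 0.211 ] [0.5357 0.2157]
scene [442.9 229.7] 11 [0.5533 0.2556] [0.5425 0.2613]
scene [421.1 247.9] 31 [0.5864 0.2125] [0.5763 0.2172]
```

View pics/e.png

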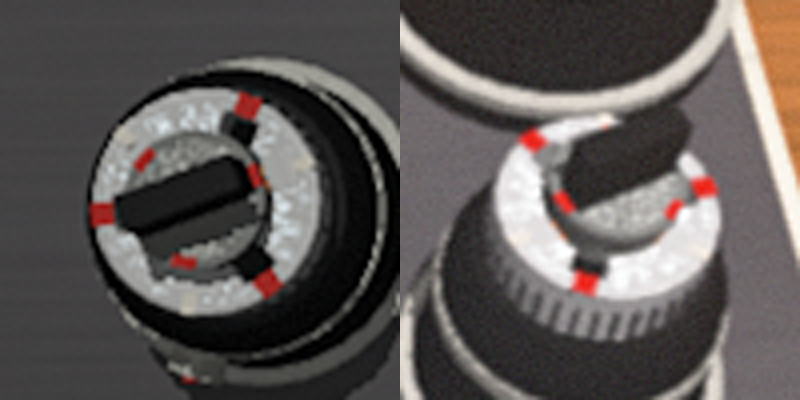

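The lid is seated flat and centred within about 2 mm, with its marks 0.80 rad clockwise of the slots. I'll check its height from the two views and then hand in.

Run:
```python
from h import *
m=tri(203.5,226,421.1,247.9)[0][2]/2+tri(167.2,253.1,450.8,224.3)[0][2]/2
l=[tri(177.6,239.6,442.9,229.7),tri(205.3,243.5,415.8,228)]
h=np.mean([q[0][2] for q in l])-m; print("rim",m,l,"flange above rim",h)
if .011<h<.0205: print(bot.job_done())
```

```text
rim 0.15245496956793744 [(array([0.55432601, 0.25442919, 0.16762554]), np.float64(0.001090891996878367)), (array([0.54760999, 0.20951578, 0.16760226]), np.float64(0.002026742473383977))] flange above rim 0.015158930935034481
the job is handed in; nothing more can be done
None
```

The lid is on the mill and, by my measurements, locked. It sits about 0.80 rad clockwise of the slots, its underside near 139–140 mm and within about 2 mm of the axis. I let go and handed the job in at 12.7 s; no verdict came back. Wrist readings on the mill stayed near 10 N. I never moved near the can, tub or jar, but did not re-measure them.

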